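# Pack the sold copper pot: weight in, lid on

## Task

A customer has bought the large copper pot on this flea-market stall together with the small brass scale weight. Lower the weight into the large pot without dropping it, let it go there, then close the pot by gently setting the larger of the two copper lids on it, fully seated and level. Leave the smaller lid alone and do not push the pot out of its place.

Things in the scene. Friction and masses are not known exactly. Their poses are not given: they have to be found in the camera images.
- pot: The larger of two open round copper pots (the other is 100 mm wide): outside diameter 160 mm, inside 152 mm, 70 mm high, floor 5 mm thick. Brass loop ears on its own +y and -y sides stick out 18 mm, 41 to 54 mm up. Loose, 0.9 kg, stands upright. Origin: centre of its underside; z up.
- lid: The larger copper lid, fits the large pot: disc 172 mm wide, 6 mm thick; below it a plug, 132 mm tapering to 122 mm, 10 mm deep; on top a brass knob, cylinder 24 mm wide, 16 to 50 mm above the origin. 250 g, loose, lies plug down. Origin: centre of plug's underside; z up. Seated, the disc rests on the rim, origin 60 mm above the pot's; the plug has 10 mm play all round.
- small_lid: The smaller copper lid, not wanted: same form, disc 110 mm wide, plug 80 mm, same knob (24 mm wide, 16 to 50 mm above the origin), lying plug down on the table. Origin: centre of plug's underside; z up. The two lids may lie in each other's place.
- weight: Small brass scale weight: cylinder 32 mm wide, 34 mm high, with a round knob 18 mm wide on top, 48 mm high in all, about 200 g, loose, upright. Origin: centre of its underside; z up. A brass goblet (36 mm wide, 58 mm high, thin stem) stands near it; the two may have swapped places.
There are look-alikes about, which are no part of the job. Leave any white look-alike of the pot alone.

How it is judged:
By the outcome, as a careful person would: the job done as asked, in the order asked, and still so for the second after the job is handed in, with the robot touching nothing.
It also fails if it takes over 61 s, if anything falls off the work surface, if the arm or the gripper's body presses on something with over 40 N, if the wrist force passes 120 N, or if a joint passes its speed limit or range.

## Robot

A 7-joint arm with a two-finger parallel gripper is mounted at the origin on the work surface. World frame = base frame: x ahead of the robot, y to its left, z up, the work surface at z = 0. Lengths are in m, angles in rad, forces in N, time in s.
With the tool pointing down it reaches from about 0.425 to 0.875 m from the base axis. Payload 4.7 kg.
Tool frame: the origin (TCP) lies at the very end of the fingers, on their centre line; the grasp point (between the pads) lies ctrl.pinch_z behind it (ctrl.pinch_z is the distance from the TCP to the grasp point, in m); x points along the fingers, y is the direction in which the jaws open and shut, and the axes are right-handed (so a half turn about x gives the same grasp; the last joint's range is limited). The gripper opens to 87 mm and grips with 3 to 60 N. Pads are 19 mm wide; open, the fingers measure 117 mm over their backs; the gripper's body (75 mm by 190 mm) begins 51 mm behind the grasp point.
Start: joints at [1.308, 0.321, -0.07, 1.45, 0.023, 1.371, -0.057], TCP at [0.178, -0.625, 0.223] pointing down, gripper open.
Joint ranges: [-2.86, 2.86], [-0.3, 2.09], [-1.38, 1.24], [0.06, 2.45], [-1.56, 4.7], [0.09, 2.05], [-2.69, 2.69]. Speed limits (rad/s): [2.57, 2.57, 3.14, 3.14, 3.14, 3.14, 3.14].

## Interface

Orientations are given as a rotation vector (axis times angle).
In Python, from bench import get_state, get_image, camera_info, order, ctrl gives the robot as it stands.
- The arm moves only by the tool jog_arm, never from a script. Its arguments are lists of equal length, an entry for each row: "claw": the finger opening in mm, from 0 to 87; "xyz": the shift along the tool's x, y, z in mm, a list of three; "roll": the turn about the tool's x in degrees. In form: {"claw": [claw, ...], "xyz": [[tx, ty, tz], ...], "roll": [roll, ...]}. A call has 1 to 5 rows; each row is the pose to reach, as a shift and turn from the pose measured when the call began, along the tool's axes at that moment; what a row does not reach only later rows make up. A row lasts 1/10 s, in which the tool goes at most 50 mm and 8.59 degrees, less where a joint would pass 70% of its speed; a pose out of reach is approached as far as the arm can. A call with a gripper value outside its range is refused whole. The fingers move at their own pace and stop on an object; "force" is the grip in N (left out, the last holds). Time passes only in rows, so rows that repeat a pose let the fingers close. It gives the time, the measured TCP pose, the force and the opening at its end, in the units of the state.
- get_state(): the state, without advancing time (a new reading comes with each control period).
- get_image(name): name is "side" or "top" or "wrist"; returns (picture, depth): 384x512x3 uint8, red, green, blue; 384x512 float32, m along the optical axis (not along the pixel's ray), 0 where there is no reading.
- camera_info(name): a dict with "intrinsics" (3x3 intrinsics, pixels), "rvec" (rotation vector, rad) and "tvec" (3), from world to camera coordinates, as OpenCV has them; the wrist camera has in their place "tool_from_camera" (4x4, takes a point from camera to tool coordinates, whose origin is the TCP and whose axes are the tool frame's). Camera axes: x right, y down, z forward; pixel columns grow to the right and rows downward; lengths in m; the calibration is good to about 2 mm. A picture is of the moment at which its call begins: read the wrist's pose just before it. camera_info takes no time and is no camera call.
- order.close_job(): hands the job in, once; it reports no verdict.
The state is a dict: "time": time; "joint_positions": joint angles; "qd": joint speeds; "joint_torque": joint torques, N m; "position": TCP position; "tool_rot": TCP orientation; "ft_force": force on the tool from outside, world axes, zero at the start; "torque": the same for the moment, N m; "grip_width": opening from 0.0 (shut) to 1.0 (fully open).
Only numpy, scipy, OpenCV 4.12 (cv2) and the standard library are available. Lean on these libraries where they do the work, as an engineer would, in place of code of your own. Each camera call takes 0.05 s, during which the arm holds its last target. There are 200 camera calls.

## Working session

There is one attempt and no reset: what is moved stays moved. The work goes in short steps, Python scripts to look and compute and a tool call to move; the robot and the scene stay as the last step left them, time stands still between calls to the robot, and variables do not carry over. Pictures are saved under pics/ and viewed, about 8 in all and at most 12, crops included, and the job is handed in when it is done.

Besides the shell and the picture viewer there is one more tool, called after "Request:" by a JSON object that holds its "name" and its "arguments", one argument or row to a line. jog_arm: Moves the arm, as the interface text tells. Its arguments: {"type":"object","properties":{"claw":{"type":"array"},"xyz":{"type":"array"},"roll":{"type":"array"},"force":{"type":"number"}},"required":["claw","xyz","roll"]}

```bash
mkdir -p pics
cat > h.py <<'E'
import numpy as np, cv2
from bench import get_state,get_image,camera_info,order,ctrl
def T_cam(name,st=None):
    """world_from_camera, K"""
    c=camera_info(name);K=np.array(c['intrinsics']);T=np.eye(4)
    if name=='wrist':
        T[:3,:3]=cv2.Rodrigues(np.array(st['tool_rot'],float))[0];T[:3,3]=st['position']
        return T@np.array(c['tool_from_camera']),K
    T[:3,:3]=cv2.Rodrigues(np.array(c['rvec'],float))[0];T[:3,3]=np.ravel(c['tvec'])
    return np.linalg.inv(T),K
def cloud(depth,T,K):
    v,u=np.mgrid[:depth.shape[0],:depth.shape[1]]
    p=np.stack([(u-K[0,2])/K[0,0]*depth,(v-K[1,2])/K[1,1]*depth,depth],-1)
    return p@T[:3,:3].T+T[:3,3]
def ray(u,v,z,T,K):
    d=T[:3,:3]@np.linalg.inv(K)@[u,v,1];o=T[:3,3];return o+d*(z-o[2])/d[2]
def save(n,im): cv2.imwrite(f'pics/{n}.png',im[...,::-1])
E
python3 - <<'E'
from h import *
s=get_state();print(s['time'],s['position'],s['tool_rot'],s['grip_width'],ctrl.pinch_z)
ims=[]
for n in('top','side'):
    im,d=get_image(n);np.savez(f'{n}.npz',im=im,d=d);T,K=T_cam(n);print(n,T[:3,3].round(3),T[:3,2].round(2),K[0,0],(d>0).mean())
    save(n,cv2.resize(im,(800,600)))
E
```

```text
0.0 [ 0.17743785 -0.62475112  0.22147827] [ 2.07361078  0.29085193 -2.07438977] 1.0014181884154933 0.0187
top [0.117 0.05  1.397] [ 0.21  0.   -0.98] 469.6697423502045 0.9958292643229166
side [0.197 0.742 0.637] [ 0.24 -0.74 -0.63] 362.2545645672979 0.9960988362630209
```

View pics/top.png

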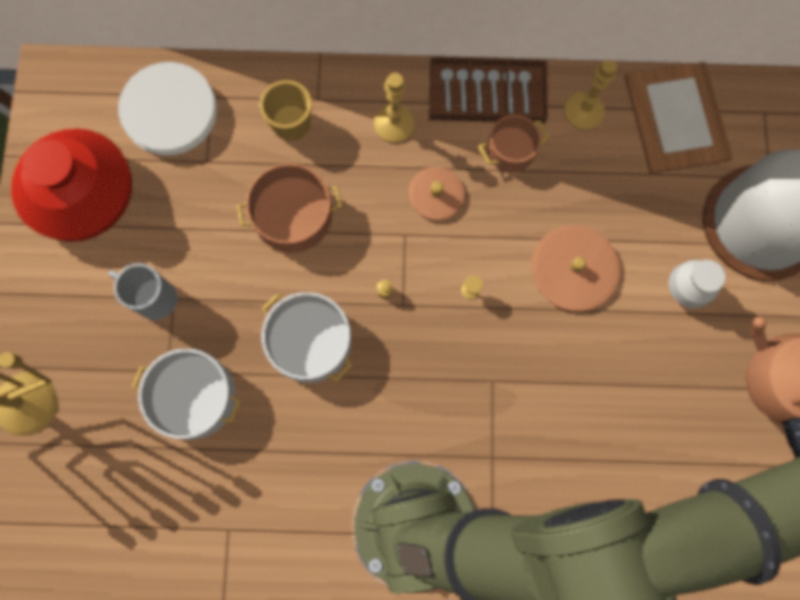

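View pics/side.png

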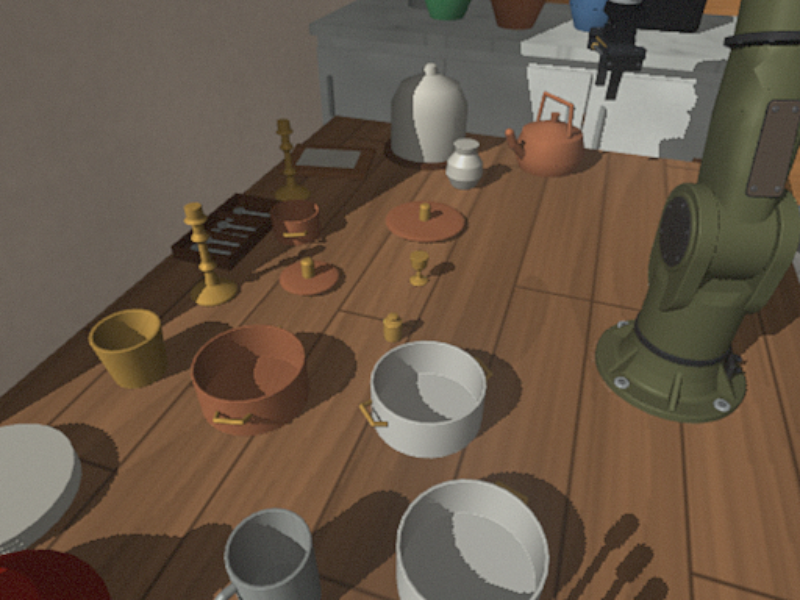

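Top view (800x600 pixels): the copper pot is at (290,208) and the white look-alikes are at (307,337) and (186,394). The large lid is at (577,268), the small lid at (437,194), and the small copper pot at (514,142). The weight candidates are (385,288) and (472,288). In the side view, the one at (393,328) is a squat cylinder with a knob, so it is the weight. The one at (418,268) has a stem, so it is the goblet. Next I measure and make a confirming crop.

Run:
```python
from h import *
def blob(n,pts,zmin,zmax,r):
    z=np.load(n+'.npz');T,K=T_cam(n);P=cloud(z['d'],T,K)
    for name,(u,v,zl,zh,rr) in pts.items():
        u,v=u*.64,v*.64
        c=P[int(v),int(u)]
        m=(np.hypot(*(P[...,:2]-c[:2]).transpose(2,0,1))<rr)&(P[...,2]>zl)&(P[...,2]<zh)
        p=P[m];
        (cx,cy),R=cv2.minEnclosingCircle(p[:,:2].astype(np.float32))
        print(n,name,'pix',c.round(3),'n',m.sum(),'circ',round(cx,4),round(cy,4),'R',round(R,4),'mean',p.mean(0).round(4),'zmax',p[:,2].max().round(3))
blob('top',{'pot_rim':(290,208,.06,.08,.12),'lid':(577,268,.008,.025,.11),'lidknob':(578,264,.035,.06,.05),'small':(437,194,.008,.025,.08),'smallknob':(437,188,.035,.06,.04),
 'weight':(385,288,.015,.07,.03),'weightknob':(385,288,.036,.07,.03),'goblet':(472,288,.02,.08,.04)},0,0,0)
blob('side',{'weight':(393,328,.015,.07,.03),'weightknob':(393,320,.038,.07,.03),'lidknob':(425,211,.03,.06,.03),'lid':(425,225,.008,.025,.11),'goblet':(418,262,.03,.07,.03)},0,0,0)
# ears of copper pot (yellow pixels)
z=np.load('top.npz');T,K=T_cam('top');P=cloud(z['d'],T,K)
for u,v in((241,214),(335,195)): print('ear',ray(u*.64,v*.64,.05,T,K).round(3))
im=np.load('side.npz')['im'];save('crop',np.hstack([cv2.resize(im[155:225,230:300],(400,400),interpolation=2),cv2.resize(im[110:180,240:310],(400,400),interpolation=2)]))
```

```text
top pot_rim pix [0.6   0.264 0.006] n 330 circ 0.5871 0.2634 R 0.0861 mean [0.5916 0.2583 0.0685] zmax 0.079
top lid pix [ 0.485 -0.297  0.042] n 2337 circ 0.4781 -0.2985 R 0.1036 mean [ 0.4923 -0.3002  0.0156] zmax 0.025
top lidknob pix [ 0.492 -0.295  0.05 ] n 57 circ 0.4939 -0.3008 R 0.0126 mean [ 0.4924 -0.2998  0.0472] zmax 0.055
top small pix [ 0.629 -0.027  0.033] n 861 circ 0.6246 -0.0181 R 0.0715 mean [ 0.6367 -0.0272  0.0157] zmax 0.025
top smallknob pix [ 0.636 -0.026  0.046] n 54 circ 0.6388 -0.0268 R 0.012 mean [ 0.6371 -0.0271  0.0477] zmax 0.057
top weight pix [0.432 0.068 0.054] n 100 circ 0.4372 0.0684 R 0.0158 mean [0.4345 0.0682 0.037 ] zmax 0.055
top weightknob pix [0.432 0.068 0.054] n 52 circ 0.4383 0.0688 R 0.015 mean [0.4362 0.0683 0.0433] zmax 0.055
top goblet pix [ 0.437 -0.096  0.054] n 113 circ 0.4436 -0.0974 R 0.0175 mean [ 0.4434 -0.0975  0.0582] zmax 0.065
side weight pix [0.434 0.083 0.033] n 146 circ 0.4371 0.0709 R 0.0168 mean [0.4344 0.0763 0.0322] zmax 0.047
side weightknob pix [0.435 0.078 0.046] n 30 circ 0.4366 0.0699 R 0.0095 mean [0.4362 0.0712 0.0444] zmax 0.047
side lidknob pix [ 0.49  -0.287  0.041] n 47 circ 0.4925 -0.2954 R 0.0115 mean [ 0.4914 -0.2937  0.0422] zmax 0.05
side lid pix [ 0.485 -0.273  0.015] n 972 circ 0.4927 -0.2991 R 0.088 mean [ 0.4892 -0.2878  0.0143] zmax 0.024
side goblet pix [ 0.442 -0.08   0.055] n 122 circ 0.4426 -0.0946 R 0.018 mean [ 0.4413 -0.0896  0.0511] zmax 0.059
ear [0.57  0.349 0.05 ]
ear [0.614 0.17  0.05 ]
```

View pics/crop.png

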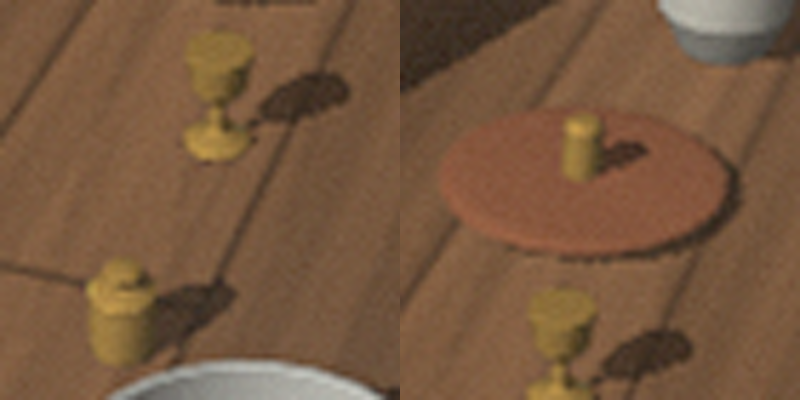

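The crop confirms both: the squat cylinder with a knob is the weight, the stemmed one the goblet, and the lid with R≈0.088 is the large one. Next a planner helper, plus the white pot's position and heights along the route.

```bash
cat >> h.py <<'E'
def plan(*wps):
    """wps: (x,y,z[,yaw deg of tool y]) TCP targets -> shifts (mm) in the current tool axes, roll"""
    s=get_state();R=cv2.Rodrigues(np.array(s['tool_rot'],float))[0]
    print('t',round(s['time'],2),'tcp',np.round(s['position'],4),'x',R[:,0].round(3),'yaw_y',round(np.degrees(np.arctan2(R[1,1],R[0,1])),1),'F',np.round(s['ft_force'],1),'grip',round(s['grip_width'],3),'q',np.round(s['joint_positions'],2))
    for w in wps:
        o=''
        if len(w)>3:
            d=(w[3]-np.degrees(np.arctan2(R[1,1],R[0,1]))+90)%180-90
            o=f'roll {d*np.sign(R[2,0]):.1f}'
        print(w,'shift',(R.T@(np.array(w[:3])-s['position'])*1000).round(1),o)
E
python3 - <<'E'
from h import *
z=np.load('top.npz');T,K=T_cam('top');P=cloud(z['d'],T,K)
x,y,zz=P[...,0],P[...,1],P[...,2]
m=(x>.0)&(x<.45)&(y<-.6)&(zz<.4);m[:, :470]=0
print('teapot zmax',np.sort(zz[m])[-5:].round(3))
def rim(c):
    m=(np.hypot(x-c[0],y-c[1])<.1)&(zz>.062)&(zz<.078);p=P[m][:,:2]
    # algebraic circle fit, with trimming
    for _ in range(6):
        A=np.c_[2*p,np.ones(len(p))];s=np.linalg.lstsq(A,(p**2).sum(1),rcond=None)[0];r=np.sqrt(s[2]+s[:2]@s[:2])
        e=np.abs(np.hypot(*(p-s[:2]).T)-r);p=p[e<max(.005,2*e.std())]
    return s[:2].round(4),r.round(4),len(p)
print('pot',rim((.592,.26)));c=ray(307*.64,337*.64,.07,T,K);print('white',c,rim(c))
plan((.49,-.28,.22),(.4365,.069,.15,30))
E
```

```text
teapot zmax [0.121 0.121 0.123 0.123 0.126]
pot (array([0.5885, 0.2572]), np.float64(0.0776), 295)
white [0.33081474 0.20692118 0.07      ] (array([0.335, 0.21 ]), np.float64(0.0776), 301)
t 0.1 tcp [ 0.1774 -0.6248  0.2216] x [-0.001  0.002 -1.   ] yaw_y -74.1 F [-0.7  0.5 -0.3] grip 1.002 q [ 1.31  0.32 -0.07  1.45  0.02  1.37 -0.06]
(0.49, -0.28, 0.22) shift [   1.9 -246.3 -394.9] 
(0.4365, 0.069, 0.15, 30) shift [  72.5 -596.5 -438.8] roll 75.9
```

Request:
{"name": "jog_arm", "arguments": {
  "claw": [87,87,87,87,87],
  "xyz": [
    [0,-26,-42],
    [0,-53,-85],
    [0,-79,-127],
    [0,-106,-170],
    [0,-132,-212]
  ],
  "roll": [0,0,0,0,0]
}}

```text
time: 0.6
position: [0.3459, -0.4383, 0.2214]
tool_rot: [2.073, 0.291, -2.075]
ft_force: [1.2, -0.4, 0.6]
grip_width: 0.998
```

Request:
{"name": "jog_arm", "arguments": {
  "claw": [87,87,87,87,87],
  "xyz": [
    [0,-26,-42],
    [0,-53,-85],
    [0,-79,-127],
    [0,-106,-170],
    [0,-114,-183]
  ],
  "roll": [0,0,0,0,0]
}}

```text
time: 1.1
position: [0.4945, -0.2722, 0.2215]
tool_rot: [2.072, 0.302, -2.069]
ft_force: [0.2, 0.5, 0.7]
grip_width: 0.998
```

Run:
```python
from h import *
plan((.4365,.069,.15,36))
s=get_state();im,d=get_image('wrist');T,K=T_cam('wrist',s);P=cloud(d,T,K)
# lid disc/knob from near
m=(P[...,2]>.03)&(P[...,2]<.06)&(np.hypot(P[...,0]-.4925,P[...,1]+.299)<.04)
print('knob',m.sum(),P[m].mean(0) if m.any() else '')
m=(P[...,2]>.01)&(P[...,2]<.022)&(np.hypot(P[...,0]-.4925,P[...,1]+.299)<.11)
if m.any(): print(m.sum(),cv2.minEnclosingCircle(P[m][:,:2].astype(np.float32)))
save('w1',im)
```

```text
t 1.1 tcp [ 0.4945 -0.2722  0.2215] x [ 0.001  0.005 -1.   ] yaw_y -73.7 F [0.2 0.5 0.7] grip 0.998 q [ 0.81  0.16 -0.39  1.66  0.06  1.34 -0.88]
(0.4365, 0.069, 0.15, 36) shift [  73.1 -343.4  -40.2] roll 70.3
knob 421 [ 0.49493726 -0.30237871  0.04654352]
15758 ((0.49317386746406555, -0.3035198748111725), 0.08616122603416443)
```

Request:
{"name": "jog_arm", "arguments": {
  "claw": [87,87,87,87,87],
  "xyz": [
    [0,-49,-6],
    [0,-98,-12],
    [0,-147,-17],
    [0,-196,-23],
    [0,-245,-29]
  ],
  "roll": [0,0,0,0,0]
}}

```text
time: 1.65
position: [0.4534, -0.0303, 0.2223]
tool_rot: [2.072, 0.302, -2.069]
ft_force: [0.4, -0.4, 0.6]
grip_width: 1.002
```

Request:
{"name": "jog_arm", "arguments": {
  "claw": [87,87,87,87,87],
  "xyz": [
    [20,-40,-5],
    [40,-75,-9],
    [60,-98,-11],
    [60,-98,-11],
    [60,-98,-11]
  ],
  "roll": [-8,-16,-24,-32,-40]
}}

```text
time: 2.15
position: [0.4353, 0.0673, 0.1618]
tool_rot: [1.624, 0.881, -1.623]
ft_force: [0.4, -0.5, 0.1]
grip_width: 0.999
```

Request:
{"name": "jog_arm", "arguments": {
  "claw": [87,87,87,87,87],
  "xyz": [
    [0,0,0],
    [0,0,0],
    [0,0,0],
    [0,0,0],
    [0,0,0]
  ],
  "roll": [-8,-16,-24,-32,-40]
}}

```text
time: 2.65
position: [0.435, 0.0667, 0.1615]
tool_rot: [1.12, 1.269, -1.117]
ft_force: [-0.5, 0.2, -0.1]
grip_width: 0.999
```

Request:
{"name": "jog_arm", "arguments": {
  "claw": [70,70,70,70,70],
  "xyz": [
    [0,0,0],
    [0,0,0],
    [0,0,0],
    [0,0,0],
    [0,0,0]
  ],
  "roll": [-8,-16,-24,-30,-30]
}}

```text
time: 3.15
position: [0.4348, 0.0661, 0.1612]
tool_rot: [0.724, 1.451, -0.72]
ft_force: [-0.2, -0.3, 0.0]
grip_width: 0.808
```

Run:
```python
from h import *
s=get_state();im,d=get_image('wrist');T,K=T_cam('wrist',s);P=cloud(d,T,K)
r=np.hypot(P[...,0]-.4365,P[...,1]-.069)<.035
for lo,hi in((.028,.04),(.036,.06)):
    m=r&(P[...,2]>lo)&(P[...,2]<hi);p=P[m]
    print(m.sum(),cv2.minEnclosingCircle(p[:,:2].astype(np.float32)) if len(p) else '',p.mean(0) if len(p) else '',p[:,2].max() if len(p) else '')
plan((.4365,.069,.01,36))
save('w2',im)
```

```text
588 ((0.43629440665245056, 0.06620532274246216), 0.016079071909189224) [0.43435724 0.06811021 0.0343419 ] 0.03780596388261431
351 ((0.43544813990592957, 0.06630942225456238), 0.01361991185694933) [0.43552816 0.06684447 0.04438576] 0.04816060838631231
t 3.2 tcp [0.4348 0.0662 0.1613] x [-0.002  0.004 -1.   ] yaw_y 36.9 F [ 0.4  0.1 -0.5] grip 0.807 q [ 0.45 -0.08 -0.62  2.   -0.05  1.2   0.49]
(0.4365, 0.069, 0.01, 36) shift [151.3   3.   -0.6] roll 0.9
```

View pics/w2.png

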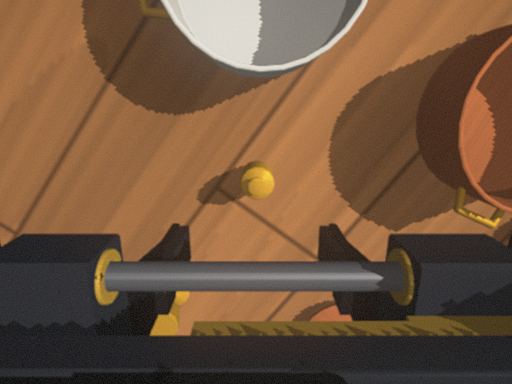

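The wrist view shows the weight at (258,180), centred between the fingers and clear of the white pot. I descend and grip.

Request:
{"name": "jog_arm", "arguments": {
  "claw": [70,70,70,70,70],
  "xyz": [
    [40,1,0],
    [80,1,0],
    [110,1,0],
    [135,1,0],
    [152,1,0]
  ],
  "roll": [0,0,0,0,0]
}}

```text
time: 3.7
position: [0.434, 0.0669, 0.0074]
tool_rot: [0.727, 1.452, -0.725]
ft_force: [0.2, 0.6, 0.3]
grip_width: 0.805
```

Request:
{"name": "jog_arm", "arguments": {
  "claw": [20,20,20,20,20],
  "xyz": [
    [0,0,0],
    [0,0,0],
    [0,0,0],
    [0,0,0],
    [0,0,0]
  ],
  "roll": [0,0,0,0,0],
  "force": 20
}}

```text
time: 4.2
position: [0.4347, 0.0669, 0.0082]
tool_rot: [0.728, 1.45, -0.725]
ft_force: [0.6, 0.2, -0.1]
grip_width: 0.429
```

Run:
```python
from h import *
plan((.4365,.069,.16))
c=camera_info('wrist');print(np.array(c['tool_from_camera'])[:3,3])
```

```text
t 4.2 tcp [0.4347 0.0669 0.0082] x [-0.003  0.003 -1.   ] yaw_y 36.7 F [ 0.6  0.2 -0.1] grip 0.429 q [ 0.4   0.16 -0.64  2.15  0.12  0.87  0.33]
(0.4365, 0.069, 0.16) shift [-151.8    2.6   -1.3] 
[-0.16151228 -0.00191276 -0.07422392]
```

Request:
{"name": "jog_arm", "arguments": {
  "claw": [20,20,20,20,20],
  "xyz": [
    [0,0,0],
    [0,0,0],
    [0,0,0],
    [0,0,0],
    [0,0,0]
  ],
  "roll": [0,0,0,0,0]
}}

```text
time: 4.7
position: [0.435, 0.0668, 0.0085]
tool_rot: [0.728, 1.45, -0.725]
ft_force: [-0.3, 0.1, 2.3]
grip_width: 0.358
```

Request:
{"name": "jog_arm", "arguments": {
  "claw": [20,20,20,20,20],
  "xyz": [
    [-10,0,0],
    [-40,0,0],
    [-80,0,0],
    [-120,0,0],
    [-152,0,0]
  ],
  "roll": [0,0,0,0,0]
}}

```text
time: 5.2
position: [0.4352, 0.0666, 0.1628]
tool_rot: [0.728, 1.449, -0.724]
ft_force: [0.2, -0.0, -2.5]
grip_width: 0.359
```

Run:
```python
from h import *
plan((.45,.16,.16),(.59,.258,.16))
```

```text
t 5.2 tcp [0.4352 0.0666 0.1628] x [-0.002  0.003 -1.   ] yaw_y 36.7 F [ 0.2 -0.  -2.5] grip 0.359 q [ 0.46 -0.08 -0.64  2.   -0.05  1.2   0.49]
(0.45, 0.16, 0.16) shift [  3.   67.7 -66. ] 
(0.59, 0.258, 0.16) shift [  3.1 238.5 -60.9]
```

Request:
{"name": "jog_arm", "arguments": {
  "claw": [20,20,20,20,20],
  "xyz": [
    [0,48,-12],
    [0,96,-24],
    [0,143,-37],
    [0,191,-49],
    [0,239,-61]
  ],
  "roll": [0,0,0,0,0]
}}

```text
time: 5.7
position: [0.5911, 0.2591, 0.1628]
tool_rot: [0.728, 1.45, -0.726]
ft_force: [1.0, 0.6, -1.8]
grip_width: 0.359
```

Run:
```python
from h import *
plan((.5895,.258,.0145))
s=get_state();im,d=get_image('wrist');T,K=T_cam('wrist',s);P=cloud(d,T,K);x,y,zz=P[...,0],P[...,1],P[...,2]
rr=np.hypot(x-.59,y-.258)
m=(rr>.065)&(rr<.09)&(zz>.062)&(zz<.078);p=P[m][:,:2]
for _ in range(8):
    A=np.c_[2*p,np.ones(len(p))];q=np.linalg.lstsq(A,(p**2).sum(1),rcond=None)[0];r=np.sqrt(q[2]+q[:2]@q[:2])
    e=np.abs(np.hypot(*(p-q[:2]).T)-r);p=p[e<max(.004,2*e.std())]
a=np.degrees(np.arctan2(*(p-q[:2]).T[::-1]));print(q[:2],r,len(p),np.histogram(a,12,(-180,180))[0])
save('w3',im)
```

```text
t 5.7 tcp [0.5911 0.2591 0.1628] x [-0.003  0.002 -1.   ] yaw_y 36.6 F [ 1.   0.6 -1.8] grip 0.359 q [ 0.11  0.44 -0.74  1.52  0.3   1.3  -0.02]
(0.5895, 0.258, 0.0145) shift [148.3  -1.8   0.5] 
[0.58779984 0.25581353] 0.07686076359983189 2505 [311 329  84   0   0  68 234 310 296 291 286 296]
```

View pics/w3.png

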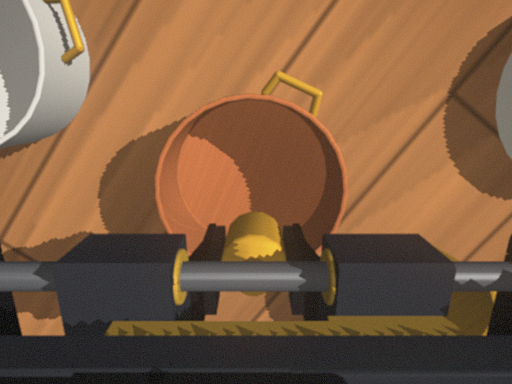

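The weight is held upright at (257,240), inside the rim circle (156–346, 95–280). I lower it, slowly at the end.

Request:
{"name": "jog_arm", "arguments": {
  "claw": [20,20,20,20,20],
  "xyz": [
    [30,-4,0],
    [65,-4,0],
    [100,-4,0],
    [130,-4,0],
    [143,-4,0]
  ],
  "roll": [0,0,0,0,0]
}}

```text
time: 6.25
position: [0.5874, 0.2655, 0.0135]
tool_rot: [0.728, 1.46, -0.72]
ft_force: [-0.7, -1.4, 3.3]
grip_width: 0.358
```

Request:
{"name": "jog_arm", "arguments": {
  "claw": [20,20,20,20,20],
  "xyz": [
    [0,0,0],
    [1,0,0],
    [2,0,0],
    [3,0,0],
    [3,0,0]
  ],
  "roll": [0,0,0,0,0]
}}

```text
time: 6.75
position: [0.5881, 0.2657, 0.0129]
tool_rot: [0.729, 1.459, -0.719]
ft_force: [-3.1, -1.5, 5.4]
grip_width: 0.358
```

Run:
```python
from h import *
plan((.588,.2565,.0129))
im,d=get_image('top');T,K=T_cam('top');P=cloud(d,T,K);x,y,zz=P[...,0],P[...,1],P[...,2]
save('t2',cv2.resize(im[60:260,100:400],(800,533),interpolation=2))
```

```text
t 6.75 tcp [0.5881 0.2657 0.0129] x [-0.007  0.01  -1.   ] yaw_y 36.9 F [-3.1 -1.5  5.4] grip 0.358 q [ 0.06  0.59 -0.68  1.65  0.4   1.05 -0.09]
(0.588, 0.2565, 0.0129) shift [-0.1 -5.7  7.3]
```

View pics/t2.png

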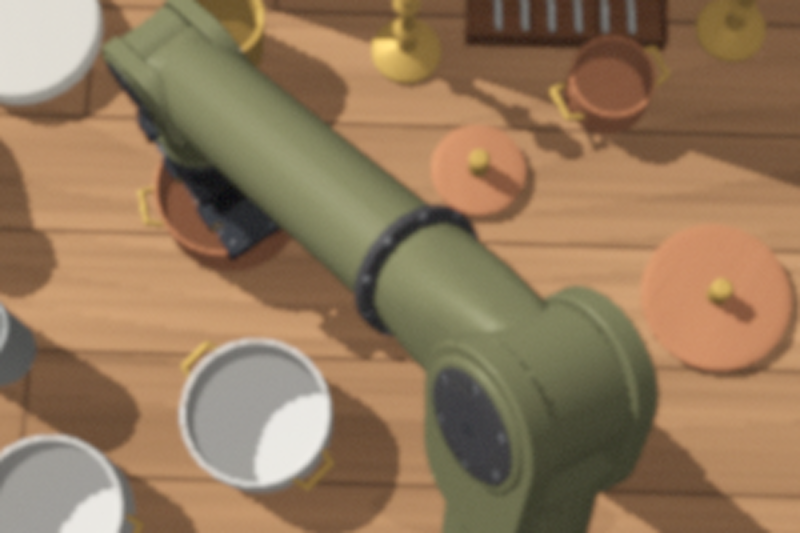

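Request:
{"name": "jog_arm", "arguments": {
  "claw": [55,55,55,55,55],
  "xyz": [
    [0,0,0],
    [0,0,0],
    [0,0,0],
    [0,0,0],
    [0,0,0]
  ],
  "roll": [0,0,0,0,0]
}}

```text
time: 7.3
position: [0.5881, 0.2657, 0.0128]
tool_rot: [0.729, 1.459, -0.719]
ft_force: [0.4, 0.8, -0.2]
grip_width: 0.619
```

Request:
{"name": "jog_arm", "arguments": {
  "claw": [55,55,55,55,55],
  "xyz": [
    [-20,0,0],
    [-60,0,0],
    [-100,0,0],
    [-140,0,0],
    [-190,0,0]
  ],
  "roll": [0,0,0,0,0]
}}

```text
time: 7.8
position: [0.5886, 0.2632, 0.2031]
tool_rot: [0.727, 1.46, -0.721]
ft_force: [1.6, 0.1, 0.0]
grip_width: 0.636
```

Run:
```python
from h import *
plan((.56,.1,.2),(.494,-.3025,.2),(.494,-.3025,.2,0))
s=get_state();im,d=get_image('wrist');T,K=T_cam('wrist',s);P=cloud(d,T,K);x,y,zz=P[...,0],P[...,1],P[...,2]
rr=np.hypot(x-.588,y-.257)
m=(rr>.065)&(rr<.09)&(zz>.062)&(zz<.078);p=P[m][:,:2]
for _ in range(8):
    A=np.c_[2*p,np.ones(len(p))];q=np.linalg.lstsq(A,(p**2).sum(1),rcond=None)[0];r=np.sqrt(q[2]+q[:2]@q[:2])
    e=np.abs(np.hypot(*(p-q[:2]).T)-r);p=p[e<max(.004,2*e.std())]
a=np.degrees(np.arctan2(*(p-q[:2]).T[::-1]));print(q[:2],r,len(p),np.histogram(a,12,(-180,180))[0])
m=(rr<.06)&(zz>.03)&(zz<.06);print('weight in pot',m.sum(),P[m].mean(0),P[m].max(0))
save('w4',im)
```

```text
t 7.8 tcp [0.5886 0.2632 0.2031] x [-0.01   0.009 -1.   ] yaw_y 36.9 F [1.6 0.1 0. ] grip 0.636 q [ 0.12  0.42 -0.76  1.47  0.28  1.37 -0.01]
(0.56, 0.1, 0.2) shift [   1.8 -120.9  113.2] 
(0.494, -0.3025, 0.2) shift [  -1.3 -415.6  395.3] 
(0.494, -0.3025, 0.2, 0) shift [  -1.3 -415.6  395.3] roll 36.9
[0.58784008 0.2558105 ] 0.07698136007482052 2383 [224 229  77 238 196 168 174 230 218 206 208 215]
weight in pot 729 [0.58635182 0.26473987 0.04295941] [0.60295578 0.27893902 0.05381699]
```

View pics/w4.png

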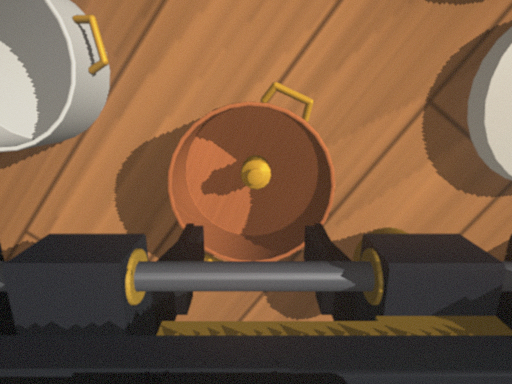

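The weight stands upright at (256,172), near the centre of the pot, and the pot has not moved (0.588,0.256). On to the large lid.

Request:
{"name": "jog_arm", "arguments": {
  "claw": [60,60,60,60,60],
  "xyz": [
    [0,-36,34],
    [0,-72,69],
    [0,-108,103],
    [0,-144,137],
    [0,-180,171]
  ],
  "roll": [0,0,0,0,0]
}}

```text
time: 8.35
position: [0.5509, 0.0191, 0.2097]
tool_rot: [0.735, 1.45, -0.711]
ft_force: [0.7, 0.4, -0.5]
grip_width: 0.689
```

Request:
{"name": "jog_arm", "arguments": {
  "claw": [60,60,60,60,60],
  "xyz": [
    [0,-36,34],
    [0,-72,69],
    [0,-108,103],
    [0,-144,137],
    [0,-180,171]
  ],
  "roll": [0,0,0,0,0]
}}

```text
time: 8.85
position: [0.5091, -0.2274, 0.206]
tool_rot: [0.735, 1.449, -0.711]
ft_force: [1.0, -0.0, 0.2]
grip_width: 0.689
```

Run:
```python
from h import *
plan((.494,-.3025,.16),(.494,-.3025,.02))
```

```text
t 8.85 tcp [ 0.5091 -0.2274  0.206 ] x [ 0.005  0.014 -1.   ] yaw_y 36.9 F [ 1.  -0.   0.2] grip 0.689 q [ 0.85  0.17 -0.52  1.69  0.07  1.3   0.96]
(0.494, -0.3025, 0.16) shift [ 44.8 -57.8  51.3] 
(0.494, -0.3025, 0.02) shift [184.8 -59.5  52.5]
```

Request:
{"name": "jog_arm", "arguments": {
  "claw": [60,60,60,60],
  "xyz": [
    [22,-29,26],
    [45,-58,51],
    [45,-58,51],
    [45,-58,51]
  ],
  "roll": [0,0,0,0]
}}

```text
time: 9.25
position: [0.4928, -0.3027, 0.1588]
tool_rot: [0.737, 1.45, -0.712]
ft_force: [-0.1, 0.7, -0.3]
grip_width: 0.697
```

Run:
```python
from h import *
s=get_state();im,d=get_image('wrist');T,K=T_cam('wrist',s);P=cloud(d,T,K);x,y,zz=P[...,0],P[...,1],P[...,2]
rr=np.hypot(x-.494,y+.3025)
m=(rr<.03)&(zz>.044)&(zz<.056);c=cv2.minEnclosingCircle(P[m][:,:2].astype(np.float32));print('knob top',m.sum(),c,P[m].mean(0))
m=(rr<.11)&(zz>.01)&(zz<.022);print(cv2.minEnclosingCircle(P[m][:,:2].astype(np.float32)),np.median(zz[m]))
plan((*c[0],.02))
save('w5',im)
```

```text
knob top 537 ((0.4928930103778839, -0.30384141206741333), 0.0122322803363204) [ 0.49204479 -0.30329107  0.04799556]
((0.49306735396385193, -0.30402061343193054), 0.08620958030223846) 0.015042226757813304
t 9.3 tcp [ 0.4941 -0.3014  0.1598] x [ 0.005  0.015 -1.   ] yaw_y 37.0 F [0.8 0.7 0. ] grip 0.689 q [ 0.92  0.24 -0.47  1.7   0.1   1.23  1.07]
(0.4928930103778839, -0.30384141206741333, 0.02) shift [139.7  -4.3   2.5]
```

View pics/w5.png

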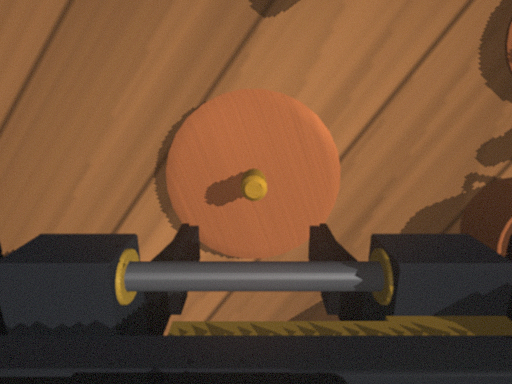

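The knob is at (255,185) in the wrist view, centred between the fingers, and the disc R=0.086 confirms the large lid. I descend and grip the knob.

Request:
{"name": "jog_arm", "arguments": {
  "claw": [60,60,60,60,60],
  "xyz": [
    [40,-4,2],
    [80,-4,2],
    [110,-4,2],
    [130,-4,2],
    [138,-4,2]
  ],
  "roll": [0,0,0,0,0]
}}

```text
time: 9.8
position: [0.4931, -0.3007, 0.0205]
tool_rot: [0.734, 1.452, -0.706]
ft_force: [0.4, 0.7, 0.2]
grip_width: 0.688
```

Request:
{"name": "jog_arm", "arguments": {
  "claw": [40,30,15,15,15],
  "xyz": [
    [0,0,0],
    [0,0,0],
    [0,0,0],
    [0,0,0],
    [0,0,0]
  ],
  "roll": [0,0,0,0,0],
  "force": 30
}}

```text
time: 10.3
position: [0.4935, -0.3011, 0.0214]
tool_rot: [0.734, 1.451, -0.707]
ft_force: [-0.1, 0.2, -0.0]
grip_width: 0.322
```

Request:
{"name": "jog_arm", "arguments": {
  "claw": [15,15,15,15,15],
  "xyz": [
    [0,0,0],
    [0,0,0],
    [0,0,0],
    [0,0,0],
    [0,0,0]
  ],
  "roll": [0,0,0,0,0]
}}

```text
time: 10.8
position: [0.4935, -0.3012, 0.0214]
tool_rot: [0.733, 1.451, -0.707]
ft_force: [-0.2, -0.3, 0.1]
grip_width: 0.269
```

Request:
{"name": "jog_arm", "arguments": {
  "claw": [15,15,15,15,15],
  "xyz": [
    [-10,0,0],
    [-35,0,0],
    [-75,0,0],
    [-120,0,0],
    [-165,0,0]
  ],
  "roll": [0,0,0,0,0]
}}

```text
time: 11.3
position: [0.4922, -0.3033, 0.1881]
tool_rot: [0.734, 1.452, -0.706]
ft_force: [0.7, -0.9, -2.2]
grip_width: 0.268
```

Run:
```python
from h import *
plan((.587,.258,.185))
```

```text
t 11.3 tcp [ 0.4922 -0.3033  0.1881] x [ 0.005  0.017 -1.   ] yaw_y 37.2 F [ 0.7 -0.9 -2.2] grip 0.268 q [ 0.93  0.22 -0.47  1.66  0.09  1.28  1.09]
(0.587, 0.258, 0.185) shift [  12.9  414.5 -390. ]
```

Request:
{"name": "jog_arm", "arguments": {
  "claw": [15,15,15,15,15],
  "xyz": [
    [1,28,-26],
    [2,55,-52],
    [2,83,-78],
    [3,110,-104],
    [4,138,-130]
  ],
  "roll": [0,0,0,0,0]
}}

```text
time: 11.8
position: [0.5234, -0.1147, 0.1878]
tool_rot: [0.733, 1.451, -0.706]
ft_force: [1.5, -0.4, -1.9]
grip_width: 0.266
```

Request:
{"name": "jog_arm", "arguments": {
  "claw": [15,15,15,15,15],
  "xyz": [
    [1,28,-26],
    [2,55,-52],
    [2,83,-78],
    [3,110,-104],
    [4,138,-130]
  ],
  "roll": [0,0,0,0,0]
}}

```text
time: 12.3
position: [0.5546, 0.0737, 0.1875]
tool_rot: [0.733, 1.451, -0.707]
ft_force: [-0.1, -0.8, -2.2]
grip_width: 0.265
```

Run:
```python
from h import *
plan((.5878,.2558,.185))
```

```text
t 12.3 tcp [0.5546 0.0737 0.1875] x [ 0.005  0.016 -1.   ] yaw_y 37.1 F [-0.1 -0.8 -2.2] grip 0.265 q [ 0.48  0.21 -0.73  1.71  0.13  1.27  0.37]
(0.5878, 0.2558, 0.185) shift [   5.5  136.3 -125. ]
```

Request:
{"name": "jog_arm", "arguments": {
  "claw": [15,15,15,15,15],
  "xyz": [
    [1,35,-32],
    [2,70,-64],
    [4,105,-96],
    [6,136,-125],
    [6,136,-125]
  ],
  "roll": [0,0,0,0,0]
}}

```text
time: 12.8
position: [0.5848, 0.2647, 0.1847]
tool_rot: [0.73, 1.458, -0.695]
ft_force: [-1.4, 0.4, -2.0]
grip_width: 0.267
```

Run:
```python
from h import *
s=get_state();im,d=get_image('wrist');T,K=T_cam('wrist',s);P=cloud(d,T,K);x,y,zz=P[...,0],P[...,1],P[...,2]
p=s['position'];zd=p[2]-.0214+.016
m=(np.hypot(x-p[0],y-p[1])<.1)&(abs(zz-zd)<.012)&(d>0);q=P[m]
A=np.c_[q[:,:2],np.ones(len(q))];n=np.linalg.lstsq(A,q[:,2],rcond=None)[0]
# visible disc edge: circle fit on hull points away from the gripper
h=cv2.convexHull(q[:,:2].astype(np.float32))[:,0].astype(float);h0=h
for _ in range(8):
    A=np.c_[2*h,np.ones(len(h))];c=np.linalg.lstsq(A,(h**2).sum(1),rcond=None)[0];r=np.sqrt(c[2]+c[:2]@c[:2])
    e=np.abs(np.hypot(*(h-c[:2]).T)-r);h=h[e<max(.002,1.5*e.std())]
print('n',m.sum(),'slope',n[:2].round(4),'lid c',c[:2].round(4),'r',r.round(4),len(h),len(h0))
plan((*(p[:2]+np.array([.5878,.2558])-c[:2]),.09))
save('w6',im)
im,d=get_image('side');save('s6',im)
```

```text
n 38804 slope [ 0.0095 -0.0024] lid c [0.5844 0.2617] r 0.0859 37 50
t 12.85 tcp [0.5856 0.2604 0.1845] x [ 0.003  0.018 -1.   ] yaw_y 37.6 F [-0.7  0.  -3.1] grip 0.262 q [ 0.15  0.42 -0.78  1.52  0.29  1.32 -0.  ]
(np.float64(0.5881474078720734), np.float64(0.2588346906679496), 0.09) shift [94.5 -0.2  4. ]
```

View pics/w6.png

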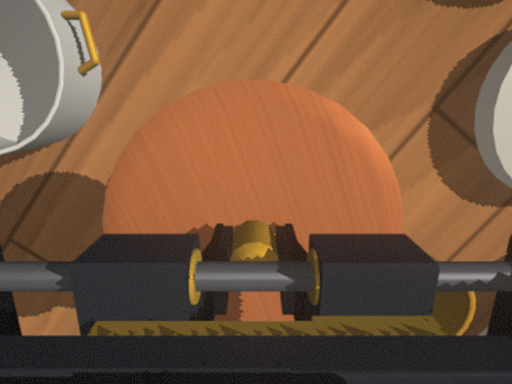

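The lid is held level (slope under 0.6°), with the knob at (255,240). I lower it to just above the rim and recheck the centring.

Request:
{"name": "jog_arm", "arguments": {
  "claw": [15,15,15,15,15],
  "xyz": [
    [30,1,4],
    [60,1,4],
    [80,1,4],
    [87,1,4],
    [87,1,4]
  ],
  "roll": [0,0,0,0,0]
}}

```text
time: 13.4
position: [0.59, 0.2537, 0.0966]
tool_rot: [0.73, 1.453, -0.708]
ft_force: [0.4, 1.0, -1.6]
grip_width: 0.262
```

Request:
{"name": "jog_arm", "arguments": {
  "claw": [15,15,15],
  "xyz": [
    [0,0,0],
    [0,0,0],
    [0,0,0]
  ],
  "roll": [0,0,0]
}}

```text
time: 13.7
position: [0.5908, 0.2538, 0.0979]
tool_rot: [0.732, 1.451, -0.708]
ft_force: [-1.5, 0.5, -2.8]
grip_width: 0.266
```

Run:
```python
from h import *
plan((.5885,.258,.084))
im,d=get_image('side');save('s7',cv2.resize(im[180:300,90:250],(800,600),interpolation=2))
```

```text
t 13.7 tcp [0.5908 0.2538 0.0979] x [ 0.004  0.015 -1.   ] yaw_y 37.2 F [-1.5  0.5 -2.8] grip 0.266 q [ 0.13  0.49 -0.75  1.6   0.34  1.17 -0.04]
(0.5885, 0.258, 0.084) shift [14.   0.6 -4.6]
```

View pics/s7.png

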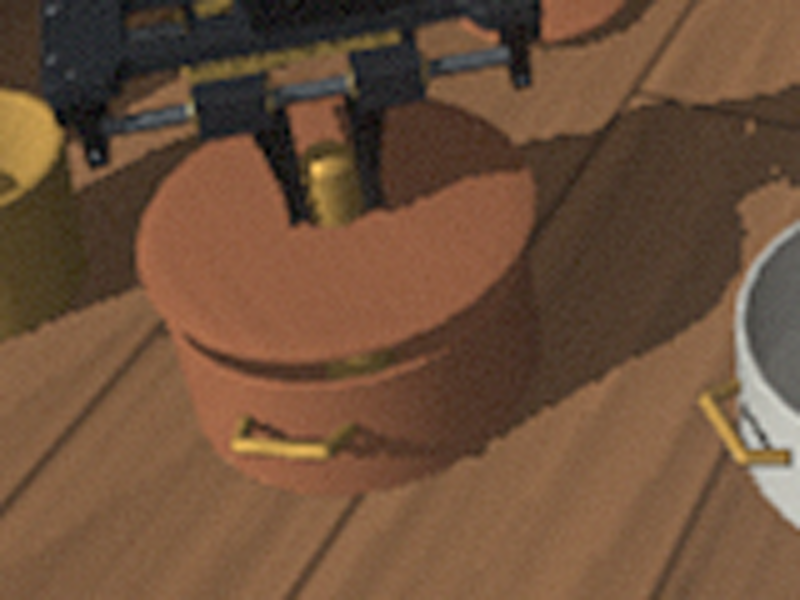

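The lid hovers over the rim with the weight visible through the gap at (360,360), and nothing is touching. I apply the small centring shift and lower it slowly.

Request:
{"name": "jog_arm", "arguments": {
  "claw": [15,15,15,15,15],
  "xyz": [
    [0,0,-3],
    [3,0,-3],
    [6,0,-3],
    [9,0,-3],
    [12,0,-3]
  ],
  "roll": [0,0,0,0,0]
}}

```text
time: 14.25
position: [0.5887, 0.2564, 0.0852]
tool_rot: [0.731, 1.452, -0.708]
ft_force: [0.5, -0.2, -1.9]
grip_width: 0.267
```

Request:
{"name": "jog_arm", "arguments": {
  "claw": [15,15,15,15,15],
  "xyz": [
    [0,0,0],
    [1,0,0],
    [2,0,0],
    [2,0,0],
    [2,0,0]
  ],
  "roll": [0,0,0,0,0]
}}

```text
time: 14.75
position: [0.5887, 0.2564, 0.0833]
tool_rot: [0.731, 1.452, -0.708]
ft_force: [-0.2, 0.2, -2.6]
grip_width: 0.268
```

Not in contact yet (Fz is still about −2.5 N). I go on in small steps.

Request:
{"name": "jog_arm", "arguments": {
  "claw": [15,15,15,15],
  "xyz": [
    [0.5,0,0],
    [1,0,0],
    [1.5,0,0],
    [1.5,0,0]
  ],
  "roll": [0,0,0,0]
}}

```text
time: 15.15
position: [0.5887, 0.2563, 0.0817]
tool_rot: [0.731, 1.452, -0.708]
ft_force: [-0.1, -0.1, -2.8]
grip_width: 0.262
```

Request:
{"name": "jog_arm", "arguments": {
  "claw": [15,15,15,15],
  "xyz": [
    [0.5,0,0],
    [1,0,0],
    [1,0,0],
    [1,0,0]
  ],
  "roll": [0,0,0,0]
}}

```text
time: 15.55
position: [0.5888, 0.2564, 0.0814]
tool_rot: [0.731, 1.452, -0.708]
ft_force: [-2.3, -2.2, 4.4]
grip_width: 0.271
```

Contact came at TCP z=0.0814, exactly the expected seated height. I release and retreat.

Request:
{"name": "jog_arm", "arguments": {
  "claw": [28,32,40,50,50],
  "xyz": [
    [0,0,0],
    [0,0,0],
    [0,0,0],
    [0,0,0],
    [0,0,0]
  ],
  "roll": [0,0,0,0,0]
}}

```text
time: 16.05
position: [0.5888, 0.2564, 0.0812]
tool_rot: [0.731, 1.452, -0.708]
ft_force: [-0.3, 0.3, 0.1]
grip_width: 0.538
```

Request:
{"name": "jog_arm", "arguments": {
  "claw": [50,50,50,50,50],
  "xyz": [
    [-10,0,0],
    [-35,0,0],
    [-70,0,0],
    [-110,0,0],
    [-140,0,0]
  ],
  "roll": [0,0,0,0,0]
}}

```text
time: 16.55
position: [0.5888, 0.255, 0.2247]
tool_rot: [0.732, 1.45, -0.706]
ft_force: [-0.3, 0.6, 1.3]
grip_width: 0.576
```

Run:
```python
from h import *
plan()
s=get_state();im,d=get_image('wrist');T,K=T_cam('wrist',s);P=cloud(d,T,K)
r=np.hypot(P[...,0]-.5878,P[...,1]-.2558);m=(r<.1)&(P[...,2]>.066)&(P[...,2]<.085)
q=P[m];A=np.c_[q[:,:2],np.ones(len(q))];n=np.linalg.lstsq(A,q[:,2],rcond=None)[0]
print('lid',cv2.minEnclosingCircle(q[:,:2].astype(np.float32)),'z',np.median(q[:,2]),'slope',n[:2])
im,d=get_image('side');save('s8',cv2.resize(im[180:300,90:250],(800,600),interpolation=2))
```

```text
t 16.55 tcp [0.5888 0.255  0.2247] x [ 0.006  0.015 -1.   ] yaw_y 37.2 F [-0.3  0.6  1.3] grip 0.576 q [ 0.16  0.39 -0.79  1.46  0.27  1.39  0.01]
lid ((0.5882426500320435, 0.25328290462493896), 0.08628422766923904) z 0.07504734109917957 slope [ 0.00157759 -0.0006091 ]
```

View pics/s8.png

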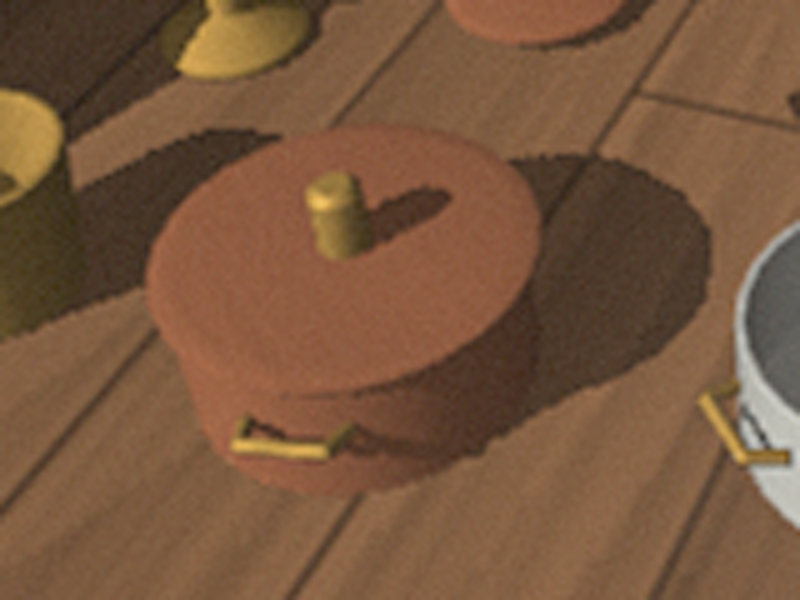

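The lid is seated flush: disc top at 0.075 m against 0.076 m expected, slope 0.1°, centre within 3 mm of the pot's. The pot's ear is still at the same pixels (290,440), and the gripper is clear. I hand the job in.

```bash
python3 -c "
from h import *
print(order.close_job())"
```

```text
the job is handed in; nothing more can be done
None
```

The brass weight is in the large copper pot, the larger lid is seated on it, and the job was handed in at about 17 s.

- **Weight:** I gripped it by its cylinder, lowered it until it touched the pot floor and let it go. A wrist view then showed it upright, about 9 mm off centre.
- **Lid:** It touched down at the expected seated height. The last check put the disc top at 75 mm (76 expected), sloping about 0.1°, with its centre within 3 mm of the pot's.
- **Pot and forces:** The pot did not visibly move. Every wrist force I read stayed under about 6 N, and the gripper was well clear at hand-in.
- **Small disagreement:** At the two pot approaches the arm settled 5 to 9 mm off the commanded spot. That explains the off-centre weight; I corrected the offset before lowering the lid.
- **Left alone:** I did not touch the smaller lid, the goblet or the white pots.

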